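# Rock a stuck solenoid out of its test nest and hold it clear

## Robot

A 6-joint arm with a two-finger parallel gripper is mounted at the origin on the work surface; the furniture and walls round the work are solid. World frame = base frame: x ahead of the robot, y to its left, z up, the work surface at z = 0. Lengths are in m, angles in degrees, forces in N, time in s.
With the tool pointing down it reaches from about 0.375 to 0.9 m from the base axis. Payload 3.1 kg.
Tool frame: the origin (TCP) lies on the centre line of the jaws, within the pads' length; the fingertips stand 25 mm ahead of it and the grasp point (between the pads) lies 6 mm ahead of it; y points along the fingers, x is the direction in which the jaws open and shut, and the axes are right-handed (so a half turn about y gives the same grasp; the last joint's range is limited). The gripper opens to 87 mm and grips with 3 to 60 N. Pads are 19 mm wide; open, the fingers measure 117 mm over their backs; the gripper's body (75 mm by 190 mm) begins 51 mm behind the grasp point.
Start: joints at [64.028, 30.224, 82.088, -0, 67.689, -10.227], TCP at [0.17, 0.602, 0.214] pointing down, gripper open.
Joint ranges: [-176.69, 176.69], [-43.24, 126.21], [12.49, 139.97], [-82, 262], [0, 151.66], [-163.58, 163.58]. Speed limits (degrees/s): [159.86, 159.86, 180, 180, 180, 180].

## Interface

Orientations are given as a 3x3 rotation matrix whose columns are the frame's x, y, z axes.
In Python, from rig import * gives the robot as it stands.
- The arm moves only by the tool play_rows, never from a script. Its argument "commands" is a list of rows, each a list of 2 entries, a list of its own where there are three numbers: the shift along the world's x, y, z in m, then the turn, a rotation vector about the world's x, y, z in rad. A call has 1 to 10 rows; each row is the pose to reach, as a shift and turn from the pose commanded when the call began; what a row does not reach only later rows make up. A row lasts 1/8 s, in which the tool goes at most 62.5 mm and 10.7 degrees, less where a joint would pass 70% of its speed; a pose out of reach is approached as far as the arm can. A call with a gripper value outside its range is refused whole. "gripper" is the finger opening in m, from 0 to 0.087, set as the call begins (left out, the last holds). The fingers move at their own pace and stop on an object; the grip force is fixed at half the most. Time passes only in rows, so rows that repeat a pose let the fingers close. It gives the time, the measured TCP pose, the force and the opening at its end, in the units of the state.
- read_state(): the state, without advancing time (a new reading comes with each control period).
- capture(name): name is "side" or "top"; returns a dict with "frame" (400x640x3 uint8, red, green, blue), "depth" (400x640 float32, m along the optical axis (not along the pixel's ray), 0 where there is no reading), "mtx" (3x3 intrinsics, pixels), "dist_coeffs" ([k1, k2, p1, p2, k3] as OpenCV has them; the pictures are not rectified), "cam_to_world" (4x4, takes a point from camera to world coordinates). Camera axes: x right, y down, z forward; pixel columns grow to the right and rows downward; lengths in m; the calibration is good to about 2 mm. A picture is of the moment at which its call begins.
- hand_in(): hands the job in, once; it reports no verdict.
The state is a dict: "time_s": time; "joint_positions": joint angles; "qvel": joint speeds; "tau": joint torques, N m; "position": TCP position; "tcp_rot": TCP orientation; "force": force on the tool from outside, world axes, zero at the start; "moment": the same for the moment, N m; "opening": opening from 0.0 (shut) to 1.0 (fully open).
Only numpy, scipy, OpenCV 4.12 (cv2) and the standard library are available. Lean on these libraries where they do the work, as an engineer would, in place of code of your own. Each camera call takes 0.05 s, during which the arm holds its last target. There are 200 camera calls.

## Task

The black solenoid standing in the steel test nest is stuck tight by its foot: take hold of it and rock it to one side and then to the other until both jaws of the nest have been pushed back and it comes free. Then lift it straight up and finish while still holding it upright and still in the gripper, just clear above the nest, a few centimetres at the most. Leave the nut, insert, wrench and spare solenoid lying about alone.

Things in the scene. Friction and masses are not known exactly. Their poses are not given: they have to be found in the camera images.
- solenoid: The part to free: a black square solenoid, 42 (own x) by 38 (own y) mm, on a steel foot; about 0.25 kg. Origin: centre of the foot's underside; z up; at the start x, y line up with the nest's. Heights above the origin: sole 0 to 24 mm; flange, 31 wide in y, 24 to 30; neck, 24 wide in y, 30 to 55; plate to 59; black body with flat sides 59 to about 130; narrow stub to 146.
- grip (a point): On the centre line of the black body, 110 mm above the foot's underside, axes as the solenoid's: a good place to grip (36 mm below the top of the stub), across the 38 mm, fingers closing along own y. So held, it leans with the gripper. Straight up it moves only about 1.5 mm before the flange meets the jaws.
- sole_axis (a point): Point on the axis of the half-round sole (radius 12 mm, along own x, 34 mm long), 12 mm above the foot's underside. Leaned about 0.22 rad (13 degrees) about this axis towards +y or -y, the neck pushes that side's jaw back about 4.5 mm. Lean to one side, then the other, then set upright: it lifts out.
- nest: Bolted-down test nest: dark base plate 76 (x) by 150 (y) by 8 mm; at each y end a grey jaw housing 46 (x) by 34 (y) mm, 33 to 67 mm from the centre, 52 mm high (screw heads 54.5). Origin: centre of the underside, on the table; z up, y along the line of the jaws. The sole stands on the base plate in a slot with about 1.5 mm play; its walls reach 32 mm above the table.
- nest_top (a point): Point on the nest's vertical centre line, level with its highest screw heads, 54.5 mm above the table. The foot's underside must come above it.
- jaw_left (a joint): Steel jaw on the nest's +y side: flat tongue 24 mm wide, 7 thick, underside 39.5 mm above the table, sliding level in its housing. Value (m): 0 with its tip 12.5 mm from the nest's centre, over the flange (15.5 half width); grows as it is pushed out to +y, up to 0.009. No spring: about 5 N of friction, stays where left. From 0.003 it no longer covers the flange.
- jaw_right (a joint): The same jaw on the nest's -y side: 0 in, over the flange; grows as it is pushed out towards -y; stays where it is left.
- ring_nut: Bystander: black grooved ring nut, 41 mm across, 20 mm high, on the table. Origin: centre of its underside.
- insert: Bystander: grey round valve insert, 24 mm across, 16 mm high, on the table. Origin: centre of its underside.
- spare_solenoid: Bystander: black solenoid lying on its side on the table, 33 by 91 by 31 mm. Origin: centre of its underside.
- wrench: Bystander: flat steel pin wrench, 174 by 27 by 12 mm, lying on the table. Origin: centre of its underside.

How it is judged:
By the outcome, as a careful person would: the job done as asked, in the order asked, and still so for the second after the job is handed in, while the arm keeps its last pose, push and grip.
It also fails if it takes over 42 s, if anything falls off the work surface, if the arm or the gripper's body presses on something with over 40 N, if the wrist force passes 120 N, or if a joint passes its speed limit or range.

## Working session

There is one attempt and no reset: what is moved stays moved. The work goes in short steps, Python scripts to look and compute and a tool call to move; the robot and the scene stay as the last step left them, time stands still between calls to the robot, and variables do not carry over. Pictures are saved under pics/ and viewed, about 8 in all and at most 12, crops included, and the job is handed in when it is done.

Besides the shell and the picture viewer there is one more tool, called in YAML: its name, and indented under it one key for each argument. play_rows: Moves the arm, as the interface text tells. Its arguments: {"type":"object","properties":{"commands":{"type":"array"},"gripper":{"type":"number"}},"required":["commands"]}

```bash
mkdir -p pics
cat > h.py <<'E'
from rig import *
import numpy as np, cv2
def snap(name,tag):
    c=capture(name); cv2.imwrite(f"pics/{tag}.png",c["frame"][:,:,::-1]); np.savez(f"pics/{tag}.npz",**{k:np.array(v) for k,v in c.items()}); return c
def cloud(c):
    h,w=c["depth"].shape
    u,v=np.meshgrid(np.arange(w),np.arange(h))
    p=cv2.undistortPoints(np.stack([u,v],-1).reshape(-1,1,2).astype(np.float64),np.array(c["mtx"]),np.array(c["dist_coeffs"])).reshape(h,w,2)
    d=c["depth"]; P=np.dstack([p[...,0]*d,p[...,1]*d,d]); T=np.array(c["cam_to_world"])
    W=P@T[:3,:3].T+T[:3,3]; W[d==0]=np.nan; return W
E
python3 - <<'E'
from h import *
s=read_state(); print(s)
a=snap("side","s0");b=snap("top","t0")
for c in(a,b): print(np.round(c["cam_to_world"],3), c["mtx"][0][0])
cv2.imwrite("pics/both0.png",cv2.resize(np.vstack([a["frame"],b["frame"]])[:,:,::-1],None,fx=.75,fy=.75,interpolation=cv2.INTER_AREA))
E
```

```text
{'time_s': 0.0, 'joint_positions': array([ 6.40274253e+01,  3.02775687e+01,  8.21561144e+01, -6.21377520e-04,
        6.76876978e+01, -1.02256192e+01]), 'qvel': array([ 0.04697916,  0.08259536, -0.07729436,  0.03621631,  0.01839673,
        0.05277955]), 'tau': array([ 1.60850228e-03, -4.40045035e+01, -1.76599073e+01,  6.33270736e-02,
        5.81619004e-02, -1.76624039e-04]), 'position': array([0.16924622, 0.60087983, 0.21308813]), 'tcp_rot': array([[ 2.71384375e-01, -9.18755939e-04, -9.62470611e-01],
       [ 9.62468787e-01, -1.90892925e-03,  2.71385684e-01],
       [-2.08662551e-03, -9.99997756e-01,  3.66220342e-04]]), 'force': array([0.70503738, 0.12265541, 0.80496454]), 'moment': array([-0.02125412, -0.01594699, -0.00108547]), 'opening': 0.9976157883669303}
[[ 0.844 -0.277  0.459  0.027]
 [-0.535 -0.47   0.702 -0.664]
 [ 0.022 -0.838 -0.545  0.595]
 [ 0.     0.     0.     1.   ]] 377.98125883951315
[[-0.029 -0.991  0.132  0.275]
 [-0.999  0.033  0.022 -0.037]
 [-0.027 -0.132 -0.991  1.212]
 [ 0.     0.     0.     1.   ]] 489.5440476919203
```

View pics/both0.png

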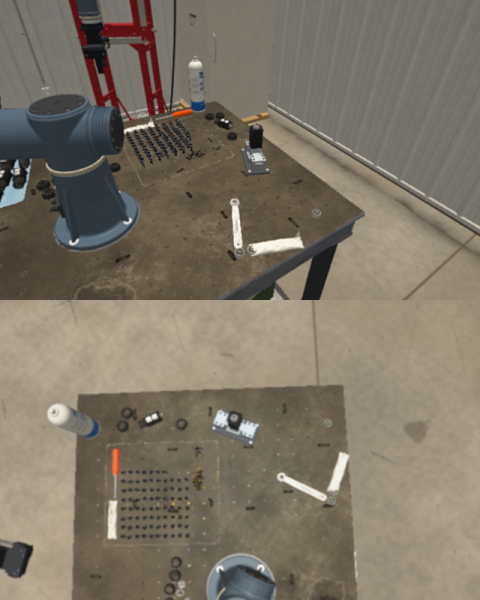

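The side view shows the nest with the black solenoid at about (340,190) in full-resolution pixels. The top view shows it at about (313,165). Next I measure it from both depth clouds.

Run:
```python
from h import *
a=dict(np.load("pics/s0.npz"));b=dict(np.load("pics/t0.npz"))
Ws,Wt=cloud(a),cloud(b)
print("seed",Wt[160,313],Ws[175,341])
A=cv2.resize(a["frame"][140:260,290:410],(400,400),interpolation=cv2.INTER_CUBIC)
B=cv2.resize(b["frame"][120:220,260:360],(400,400),interpolation=cv2.INTER_CUBIC)
cv2.imwrite("pics/crop.png",np.hstack([A,B])[:,:,::-1])
c=Wt[160,313][:2]
for n,W in(("top",Wt),("side",Ws)):
    near=np.linalg.norm(W[...,:2]-c,axis=-1)<.1
    for lo,hi in((-.01,.004),(.005,.012),(.045,.058),(.066,.13),(.13,.141),(.148,.165)):
        m=near&(W[...,2]>lo)&(W[...,2]<hi); P=W[m]
        if len(P)>4:
            r=cv2.minAreaRect(P[:,:2].astype(np.float32)*1000); print(n,lo,hi,len(P),np.round(P.mean(0),4),np.round(np.median(P[:,2]),4),r)
    # hist
    h,e=np.histogram(W[near][:,2],bins=np.arange(-.01,.18,.005)); print(dict(zip(np.round(e,3).tolist(),h.tolist())))
```

```text
seed [0.5139823  0.00091421 0.14092226] [ 0.51214042 -0.01248456  0.13525446]
top -0.01 0.004 2836 [ 5.072e-01 -1.500e-03 -2.000e-04] -0.0001 ((514.0947265625, 0.888763427734375), (198.60752868652344, 199.1213836669922), 24.640966415405273)
top 0.005 0.012 549 [0.5028 0.0014 0.0079] 0.0078 ((509.81744384765625, 0.7717056274414062), (185.60182189941406, 181.87619018554688), 8.31319808959961)
top 0.045 0.058 590 [0.5198 0.0022 0.0516] 0.0517 ((521.1640014648438, 3.0262527465820312), (134.20257568359375, 47.19318771362305), 67.1912841796875)
top 0.066 0.13 127 [0.5069 0.0006 0.0968] 0.0971 ((508.65826416015625, -0.7075519561767578), (27.967472076416016, 53.61164855957031), 19.210731506347656)
top 0.13 0.141 145 [0.5182 0.0026 0.1388] 0.1396 ((521.2591552734375, 2.960399627685547), (37.796451568603516, 42.58866500854492), 67.15309143066406)
top 0.148 0.165 16 [0.52   0.0024 0.1521] 0.1519 ((520.0325317382812, 2.6807351112365723), (8.418169021606445, 8.030412673950195), 41.6563835144043)
{-0.01: 50, -0.005: 1433, 0.0: 1483, 0.005: 460, 0.01: 134, 0.015: 27, 0.02: 22, 0.025: 51, 0.03: 67, 
[... 911 characters left out ...]
)
side 0.13 0.141 112 [ 0.518  -0.0079  0.1371] 0.1381 ((522.1701049804688, -1.0131587982177734), (36.9521598815918, 40.57227325439453), 67.11222076416016)
side 0.148 0.165 12 [ 0.5214 -0.0006  0.1516] 0.1518 ((521.1947631835938, -0.062320709228515625), (6.172981262207031, 8.681611061096191), 29.51626968383789)
{-0.01: 0, -0.005: 759, 0.0: 861, 0.005: 281, 0.01: 67, 0.015: 37, 0.02: 54, 0.025: 52, 0.03: 81, 0.035: 63, 0.04: 52, 0.045: 79, 0.05: 190, 0.055: 23, 0.06: 11, 0.065: 32, 0.07: 30, 0.075: 28, 0.08: 29, 0.085: 36, 0.09: 29, 0.095: 31, 0.1: 31, 0.105: 34, 0.11: 30, 0.115: 33, 0.12: 34, 0.125: 27, 0.13: 36, 0.135: 38, 0.14: 90, 0.145: 10, 0.15: 11, 0.155: 0, 0.16: 0, 0.165: 0, 0.17: 0}
```

View pics/crop.png

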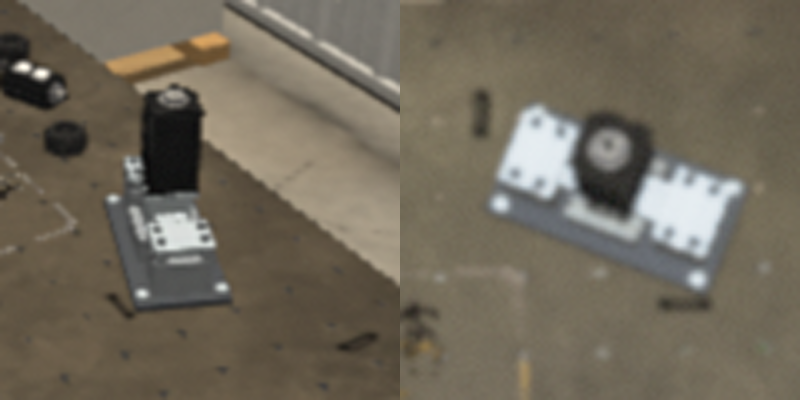

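play_rows:
  commands:
    - [[0.01,-0.017,0.0],[0,0,0]]
    - [[0.03,-0.051,0.0],[0,0,-0.01]]
    - [[0.055,-0.094,0.0],[0,0,-0.02]]
    - [[0.08,-0.137,0.0],[0,0,-0.035]]
    - [[0.105,-0.18,0.0],[0,0,-0.05]]
    - [[0.13,-0.223,0.0],[0,0,-0.06]]
    - [[0.155,-0.266,0.0],[0,0,-0.07]]
    - [[0.18,-0.309,0.0],[0,0,-0.08]]
    - [[0.205,-0.352,0.0],[0,0,-0.09]]
    - [[0.23,-0.395,0.0],[0,0,-0.1]]
  gripper: 0.087

```text
time_s: 1.35
position: [0.3995, 0.204, 0.2141]
tcp_rot: [[0.367, -0.0, -0.93], [0.93, -0.0, 0.367], [-0.0, -1.0, -0.0]]
force: [-0.5, 0.9, -0.4]
opening: 0.998
```

play_rows:
  commands:
    - [[0.025,-0.043,0.0],[0,0,-0.01]]
    - [[0.05,-0.085,0.0],[0,0,-0.02]]
    - [[0.075,-0.125,0.0],[0,0,-0.025]]
    - [[0.095,-0.16,0.0],[0,0,-0.025]]
    - [[0.11,-0.187,0.0],[0,0,-0.025]]
    - [[0.12,-0.203,0.0],[0,0,-0.025]]
    - [[0.122,-0.2055,0.0],[0,0,-0.025]]
    - [[0.122,-0.2055,0.0],[0,0,-0.025]]
    - [[0.122,-0.2055,0.0],[0,0,-0.025]]

```text
time_s: 2.48
position: [0.5207, 0.0021, 0.214]
tcp_rot: [[0.388, -0.001, -0.922], [0.922, 0.0, 0.388], [0.0, -1.0, 0.001]]
force: [-0.0, -0.6, -0.4]
opening: 1.002
```

Run:
```python
from h import *
s=read_state(); print(s["time_s"],s["position"],s["tcp_rot"].round(3),s["force"],s["joint_positions"].round(1))
print(np.degrees(np.arctan2(s["tcp_rot"][1,0],s["tcp_rot"][0,0])))
a=snap("side","s1");b=snap("top","t1")
A=cv2.resize(a["frame"][100:260,260:420],(400,400),interpolation=cv2.INTER_CUBIC)
B=cv2.resize(b["frame"][100:240,240:380],(400,400),interpolation=cv2.INTER_CUBIC)
cv2.imwrite("pics/c1.png",np.hstack([A,B])[:,:,::-1])
```

```text
2.475 [0.5207328  0.00210575 0.21400762] [[ 0.388 -0.001 -0.922]
 [ 0.922  0.     0.388]
 [ 0.    -1.     0.001]] [-0.01452537 -0.60032788 -0.39500329] [-12.1  22.2  96.9   0.   60.9 -79.3]
67.17425721272555
```

View pics/c1.png

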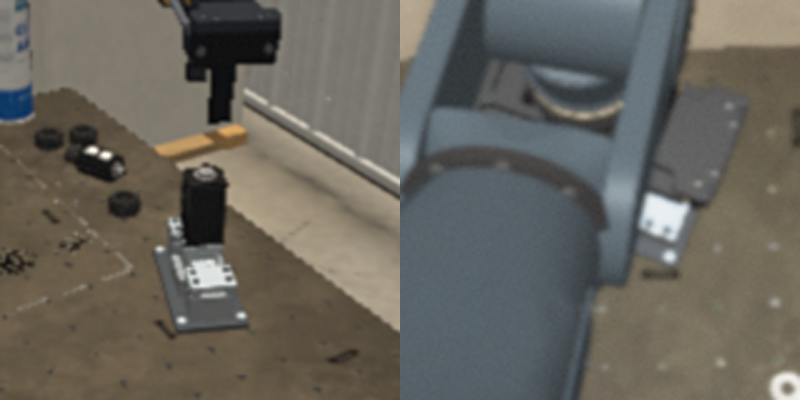

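The side view shows the fingers above the solenoid, with tips at about (220,122) in the crop. They look higher and further right than I expected, so I check against the depth cloud before descending.

Run:
```python
from h import *
a=dict(np.load("pics/s1.npz")); W=cloud(a)
near=np.linalg.norm(W[...,:2]-[.521,.002],axis=-1)<.12
e=np.arange(.13,.36,.01)
for lo in e:
    m=near&(W[...,2]>=lo)&(W[...,2]<lo+.01);P=W[m]
    if len(P): print(round(lo,3),len(P),P.mean(0).round(4),P.min(0).round(3),P.max(0).round(3))
def proj(p):
    T=np.linalg.inv(a["cam_to_world"]); r=cv2.Rodrigues(T[:3,:3])[0]
    return cv2.projectPoints(np.float64([p]),r,T[:3,3],a["mtx"],a["dist_coeffs"])[0].ravel()
R=np.array([.388,.922,0])
for k in(-.0585,-.0435,.0435,.0585): print("tip expected px crop",(proj(np.array([.5207,.0021,.189])+k*R)-[260,100])*2.5)
print((proj([.5215,.002,.154])-[260,100])*2.5)
```

```text
0.13 70 [ 0.5153 -0.0121  0.1351] [ 0.498 -0.023  0.13 ] [0.536 0.016 0.14 ]
0.14 106 [ 0.5218 -0.0016  0.142 ] [ 0.498 -0.024  0.14 ] [0.545 0.021 0.15 ]
0.15 8 [5.221e-01 1.000e-04 1.525e-01] [ 0.52  -0.003  0.15 ] [0.526 0.004 0.155]
0.22 57 [ 0.5175 -0.0037  0.226 ] [ 0.49  -0.05   0.222] [0.546 0.052 0.23 ]
0.23 68 [ 0.5159 -0.0063  0.2345] [ 0.49  -0.051  0.23 ] [0.551 0.055 0.239]
0.24 43 [ 0.5024 -0.0379  0.2443] [ 0.49  -0.053  0.24 ] [0.532 0.051 0.249]
0.25 39 [ 0.4992 -0.0488  0.2546] [ 0.489 -0.054  0.25 ] [ 0.51  -0.044  0.259]
0.26 42 [ 0.498  -0.0505  0.265 ] [ 0.489 -0.056  0.26 ] [ 0.508 -0.043  0.269]
0.27 44 [ 0.4973 -0.0521  0.2751] [ 0.487 -0.057  0.27 ] [ 0.507 -0.042  0.28 ]
0.28 6 [ 0.5098 -0.0206  0.2833] [ 0.498 -0.059  0.281] [0.53  0.051 0.288]
0.29 149 [ 0.4907 -0.0563  0.2964] [ 0.453 -0.093  0.29 ] [0.534 0.096 0.3  ]
0.3 241 [ 0.4909 -0.0421  0.3057] [ 0.452 -0.093  0.3  ] [0.527 0.094 0.31 ]
0.31 231 [ 0.4929 -0.0277  0.315 ] [ 0.45  -0.099  0.31 ] [0.531 0.097 0.32 ]
0.32 207 [ 0.4897 -0.0509  0.325 ] [ 0.451 -0.099  0.32 ] [0.529 0.099 0.33 ]
0.33 491 [ 0.4951 -0.0426  0.3348] [ 0.45 -0.1   0.33] [0.545 0.1   0.34 ]
0.34 142 [ 0.4989 -0.0334  0.345 ] [ 0.479 -0.054  0.34 ] [0.525 0.023 0.35 ]
0.35 141 [ 0.4985 -0.0317  0.355 ] [ 0.481 -0.055  0.35 ] [0.522 0.026 0.36 ]
tip expected px crop [217.50183623 158.73255667]
tip expected px crop [213.88711704 151.21266011]
tip expected px crop [194.77666136 111.46575625]
tip expected px crop [191.76969767 105.21319197]
[202.82604914 162.37189676]
```

The whole gripper (tips at about 0.222 and body at about 0.29) sits roughly 32 mm higher in the depth view than the reported TCP implies. I check whether the start picture shows the same offset.

Run:
```python
from h import *
for t in("s0","t0","t1"):
    a=dict(np.load(f"pics/{t}.npz")); W=cloud(a)
    c=[.521,.002] if t[1]=="1" else [.1692,.6009]
    near=np.linalg.norm(W[...,:2]-c,axis=-1)<.1
    m=near&(W[...,2]>.16)&(W[...,2]<.36); P=W[m]; print(t,len(P))
    for lo in np.arange(.16,.36,.01):
        q=P[(P[:,2]>=lo)&(P[:,2]<lo+.01)]
        if len(q): print(round(lo,3),len(q),q.mean(0).round(3),q.min(0).round(3),q.max(0).round(3))
```

```text
s0 1166
0.22 44 [0.168 0.587 0.225] [0.146 0.542 0.22 ] [0.194 0.645 0.23 ]
0.23 44 [0.168 0.59  0.235] [0.145 0.546 0.23 ] [0.194 0.646 0.24 ]
0.24 46 [0.168 0.587 0.245] [0.145 0.544 0.24 ] [0.194 0.647 0.25 ]
0.25 43 [0.163 0.571 0.255] [0.144 0.541 0.25 ] [0.195 0.652 0.26 ]
0.26 29 [0.155 0.545 0.266] [0.144 0.539 0.26 ] [0.166 0.549 0.27 ]
0.27 28 [0.155 0.543 0.275] [0.143 0.538 0.271] [0.167 0.551 0.279]
0.28 18 [0.153 0.54  0.283] [0.141 0.53  0.28 ] [0.166 0.548 0.288]
0.29 103 [0.153 0.527 0.296] [0.111 0.506 0.29 ] [0.223 0.649 0.3  ]
0.3 152 [0.162 0.542 0.305] [0.11  0.504 0.3  ] [0.228 0.669 0.31 ]
0.31 142 [0.167 0.555 0.315] [0.108 0.501 0.31 ] [0.229 0.674 0.32 ]
0.32 118 [0.157 0.534 0.325] [0.109 0.501 0.32 ] [0.226 0.67  0.33 ]
0.33 234 [0.162 0.554 0.334] [0.11  0.501 0.33 ] [0.229 0.692 0.34 ]
0.34 87 [0.163 0.559 0.345] [0.132 0.545 0.34 ] [0.197 0.611 0.35 ]
0.35 78 [0.16  0.558 0.355] [0.134 0.543 0.35 ] [0.194 0.607 0.36 ]
t0 1711
0.22 16 [0.157 0.563 0.227] [0.145 0.548 0.224] [0.181 0.644 0.23 ]
0.23 3 [0.154 0.55  0.231] [0.149 0.548 0.23 ] [0.158 0.552 
[... 449 characters left out ...]
0.152 0.547 0.35 ] [0.177 0.556 0.359]
t1 1360
0.27 5 [0.534 0.047 0.274] [0.532 0.046 0.273] [0.536 0.048 0.277]
0.28 2 [0.533 0.049 0.284] [0.533 0.049 0.281] [0.533 0.05  0.287]
0.29 13 [ 0.486 -0.012  0.296] [ 0.452 -0.061  0.29 ] [0.536 0.05  0.3  ]
0.3 23 [ 0.477 -0.021  0.305] [ 0.451 -0.063  0.301] [0.535 0.051 0.31 ]
0.31 240 [0.511 0.01  0.316] [ 0.45  -0.071  0.31 ] [0.551 0.075 0.319]
0.32 37 [0.494 0.001 0.327] [ 0.45  -0.087  0.32 ] [0.547 0.076 0.33 ]
0.33 1019 [ 0.495 -0.046  0.335] [ 0.45  -0.097  0.33 ] [0.547 0.08  0.34 ]
0.34 11 [ 0.5   -0.052  0.343] [ 0.478 -0.079  0.34 ] [ 0.518 -0.039  0.349]
0.35 10 [ 0.506 -0.046  0.355] [ 0.494 -0.051  0.35 ] [ 0.518 -0.041  0.359]
```

Both cameras and both poses give the same result: the fingertips are about 7 mm behind the reported TCP, when they should be 25 mm ahead of it. A small tilt in the air will tell whether this is a tool-length offset or a world z offset, and that matters for the rocking.

play_rows:
  commands:
    - [[0,0,0],[0.07,-0.03,0]]
    - [[0,0,0],[0.15,-0.063,0]]
    - [[0,0,0],[0.23,-0.097,0]]
    - [[0,0,0],[0.23,-0.097,0]]
    - [[0,0,0],[0.23,-0.097,0]]
    - [[0,0,0],[0.23,-0.097,0]]

```text
time_s: 3.32
position: [0.5218, 0.0017, 0.2142]
tcp_rot: [[0.376, 0.096, -0.922], [0.893, 0.227, 0.388], [0.246, -0.969, -0.0]]
force: [-0.0, 0.6, -0.8]
opening: 0.999
```

```bash
cat > tilt.py <<'E'
from h import *
from scipy.spatial import cKDTree
a=dict(np.load("pics/s1.npz")); b=snap("side","s2"); s=read_state()
p1=np.array([.5207,.0021,.2140]); R1=np.array([[.388,-.001,-.922],[.922,0,.388],[0,-1,.001]])
p2,R2=s["position"],s["tcp_rot"]; print(p2.round(4),R2.round(3))
W1,W2=cloud(a),cloud(b)
m=(np.linalg.norm(W1[...,:2]-p1[:2],axis=-1)<.1)&(W1[...,2]>.2)&(W1[...,2]<.345); P=W1[m]
Q=W2[np.isfinite(W2[...,2])&(W2[...,2]>.19)&(W2[...,2]<.42)&(np.linalg.norm(W2[...,:2]-p1[:2],axis=-1)<.2)]
t=cKDTree(Q)
for d in np.arange(-.02,.061,.008):
    D=np.array([0,0,d]); X=(P-p1-D)@(R2@R1.T).T+p2+D
    r=t.query(X)[0]; print(round(d,3),np.round(np.sort(r)[:int(.7*len(r))].mean()*1000,2),np.round(np.median(r)*1000,2))
E
python3 tilt.py
```

```text
[0.5217 0.0017 0.2142] [[ 0.376  0.096 -0.922]
 [ 0.893  0.227  0.388]
 [ 0.247 -0.969 -0.   ]]
-0.02 2.67 3.57
-0.012 1.9 2.37
-0.004 1.42 1.74
0.004 1.39 1.7
0.012 1.91 2.39
0.02 2.7 3.64
0.028 3.49 4.91
0.036 4.27 6.27
0.044 5.04 7.64
0.052 5.84 9.15
0.06 6.6 10.39
```

The offset follows the tool: d=0 fits clearly. The real grasp point is therefore about 26 mm behind the reported TCP, so gripping at z=0.118 needs a reported TCP z of about 0.092. I untilt and descend partway, then check.

play_rows:
  commands:
    - [[0,0,0],[-0.08,0.034,0]]
    - [[0,0,0],[-0.16,0.067,0]]
    - [[0,0,-0.005],[-0.23,0.097,0]]
    - [[0,0,-0.02],[-0.23,0.097,0]]
    - [[0,0,-0.045],[-0.23,0.097,0]]
    - [[0,0,-0.07],[-0.23,0.097,0]]
    - [[0,0,-0.085],[-0.23,0.097,0]]
    - [[0,0,-0.09],[-0.23,0.097,0]]
    - [[0,0,-0.09],[-0.23,0.097,0]]
    - [[0,0,-0.09],[-0.23,0.097,0]]

```text
time_s: 4.62
position: [0.5222, 0.0009, 0.1248]
tcp_rot: [[0.389, 0.002, -0.921], [0.921, -0.0, 0.389], [0.0, -1.0, -0.002]]
force: [0.7, -0.5, 0.1]
opening: 1.001
```

Run:
```python
from h import *
s=read_state(); print(s["position"].round(4),s["tcp_rot"].round(3).tolist(),s["force"].round(1))
a=snap("side","s3");W=cloud(a)
P=W[(np.linalg.norm(W[...,:2]-[.499,-.05],axis=-1)<.016)&(W[...,2]>.09)]
print("near finger z min",np.sort(P[:,2])[:10].round(4),P.mean(0).round(4))
A=cv2.resize(a["frame"][100:260,260:420],(560,560),interpolation=cv2.INTER_CUBIC)
cv2.imwrite("pics/c3.png",A[:,:,::-1])
```

```text
[0.5222 0.0009 0.1248] [[0.389, 0.002, -0.921], [0.921, -0.0, 0.389], [0.0, -1.0, -0.002]] [ 0.7 -0.5  0.1]
near finger z min [0.1345 0.1347 0.1349 0.1353 0.1356 0.1357 0.1358 0.1359 0.1362 0.1363] [ 0.4984 -0.0512  0.3649]
```

View pics/c3.png

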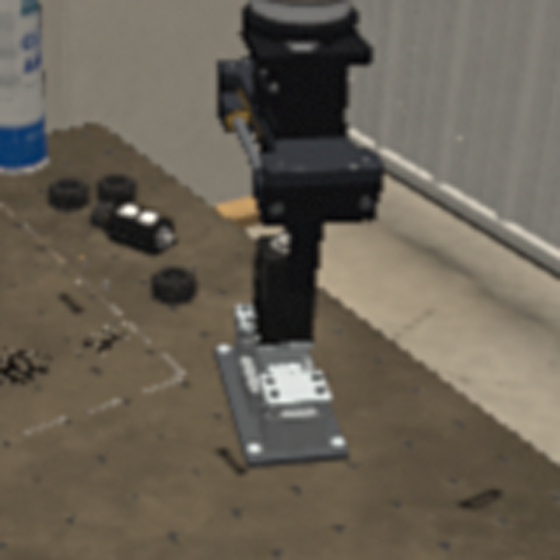

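The side view shows the fingers straddling the solenoid with the near tip at z≈0.134. That confirms the tip is about 8–9 mm above the reported TCP. I go down the remaining 33 mm and close.

play_rows:
  commands:
    - [[0,0,-0.01],[0,0,0]]
    - [[0,0,-0.025],[0,0,0]]
    - [[0,0,-0.033],[0,0,0]]
    - [[0,0,-0.033],[0,0,0]]
    - [[0,0,-0.033],[0,0,0]]

```text
time_s: 5.3
position: [0.5216, 0.001, 0.0909]
tcp_rot: [[0.389, -0.0, -0.921], [0.921, 0.0, 0.389], [-0.0, -1.0, 0.0]]
force: [1.2, -0.8, -0.3]
opening: 1.005
```

play_rows:
  commands:
    - [[0,0,0],[0,0,0]]
    - [[0,0,0],[0,0,0]]
    - [[0,0,0],[0,0,0]]
    - [[0,0,0],[0,0,0]]
    - [[0,0,0],[0,0,0]]
    - [[0,0,0],[0,0,0]]
    - [[0,0,0],[0,0,0]]
    - [[0,0,0],[0,0,0]]
  gripper: 0.03

```text
time_s: 6.3
position: [0.5216, 0.0013, 0.0911]
tcp_rot: [[0.389, 0.0, -0.921], [0.921, 0.0, 0.389], [0.0, -1.0, -0.0]]
force: [1.1, 1.7, 0.0]
opening: 0.437
```

Run:
```python
from h import *
s=read_state(); print(s["position"].round(4),s["tcp_rot"].round(3).tolist(),s["force"].round(2),s["moment"].round(2),s["opening"]*.087)
c=snap("side","s4");W=cloud(c)
near=np.linalg.norm(W[...,:2]-[.521,.002],axis=-1)<.1
for lo in np.arange(.06,.18,.01):
    q=W[near&(W[...,2]>=lo)&(W[...,2]<lo+.01)]
    if len(q): print(round(lo,3),len(q),q.mean(0).round(4),q.min(0).round(3),q.max(0).round(3))
```

```text
[0.5216 0.0013 0.0911] [[0.389, 0.0, -0.921], [0.921, 0.0, 0.389], [0.0, -1.0, -0.0]] [1.06 1.69 0.05] [ 0.29 -0.14 -0.04] 0.03803447226313817
0.06 40 [ 0.5142 -0.013   0.0664] [ 0.497 -0.024  0.063] [0.536 0.015 0.07 ]
0.07 57 [ 0.5131 -0.013   0.0744] [ 0.497 -0.024  0.07 ] [0.533 0.019 0.079]
0.08 63 [ 0.5136 -0.0126  0.0848] [ 0.498 -0.026  0.08 ] [0.534 0.021 0.09 ]
0.09 47 [ 0.5128 -0.01    0.0945] [ 0.498 -0.025  0.09 ] [0.535 0.022 0.1  ]
0.1 59 [ 0.5116 -0.0164  0.105 ] [ 0.498 -0.03   0.1  ] [0.534 0.021 0.11 ]
0.11 61 [ 0.511  -0.0179  0.1147] [ 0.497 -0.03   0.11 ] [0.534 0.011 0.12 ]
0.12 54 [ 0.5097 -0.0192  0.1246] [ 0.498 -0.03   0.12 ] [0.532 0.011 0.13 ]
0.13 22 [ 0.509  -0.025   0.1334] [ 0.5   -0.033  0.13 ] [0.521 0.016 0.137]
0.16 9 [ 0.4933 -0.0667  0.1697] [ 0.461 -0.093  0.169] [0.52 0.03 0.17]
0.17 161 [ 0.4897 -0.0554  0.1755] [ 0.454 -0.093  0.17 ] [0.524 0.089 0.18 ]
```

The grip is firm at a 38.0 mm opening with low force. Now I lean about the sole axis, which is 71 mm below the reported TCP, towards +y of the nest.

play_rows:
  commands:
    - [[0.0014,0.0033,-0.0001],[-0.046,0.0195,0]]
    - [[0.0028,0.0065,-0.0004],[-0.092,0.039,0]]
    - [[0.0041,0.0098,-0.0008],[-0.138,0.058,0]]
    - [[0.0055,0.013,-0.0014],[-0.184,0.078,0]]
    - [[0.0066,0.0155,-0.002],[-0.221,0.093,0]]
    - [[0.0066,0.0155,-0.002],[-0.221,0.093,0]]
    - [[0.0066,0.0155,-0.002],[-0.221,0.093,0]]
    - [[0.0066,0.0155,-0.002],[-0.221,0.093,0]]

```text
time_s: 7.35
position: [0.5283, 0.0163, 0.0893]
tcp_rot: [[0.379, -0.091, -0.921], [0.895, -0.218, 0.39], [-0.237, -0.972, -0.001]]
force: [0.6, 1.3, 2.5]
opening: 0.435
```

Run:
```python
from h import *
s=read_state(); print(s["position"].round(4),s["tcp_rot"].round(3).tolist(),s["force"].round(2),s["moment"].round(2),s["opening"]*.087)
a=snap("side","s5");b=snap("top","t5")
A=cv2.resize(a["frame"][150:240,300:390],(540,540),interpolation=cv2.INTER_CUBIC)
cv2.imwrite("pics/c5.png",A[:,:,::-1])
```

```text
[0.5283 0.0163 0.0893] [[0.379, -0.091, -0.921], [0.895, -0.218, 0.39], [-0.237, -0.972, -0.001]] [0.6  1.26 2.47] [0.01 0.03 0.04] 0.037821030251762394
```

View pics/c5.png

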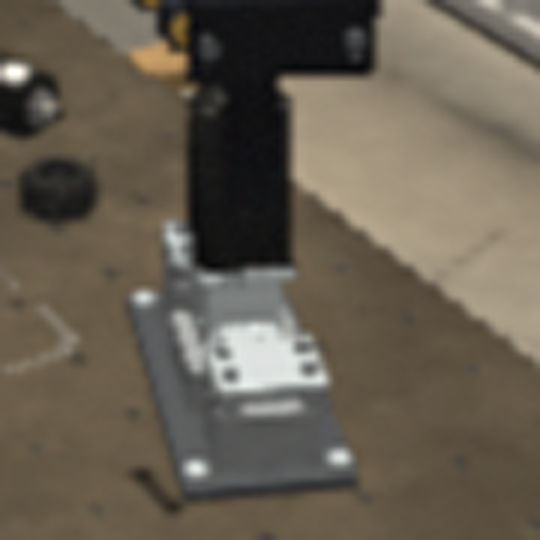

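The solenoid leans with the gripper (neck visible on the near side at about (240,290)) and the forces are low. Next I lean to the other side.

play_rows:
  commands:
    - [[-0.0022,-0.0051,0.0011],[0.074,-0.031,0]]
    - [[-0.0044,-0.0103,0.0018],[0.147,-0.062,0]]
    - [[-0.0066,-0.0155,0.002],[0.221,-0.093,0]]
    - [[-0.0088,-0.0207,0.0018],[0.295,-0.124,0]]
    - [[-0.011,-0.0259,0.0011],[0.368,-0.156,0]]
    - [[-0.0121,-0.0285,0.0006],[0.405,-0.171,0]]
    - [[-0.0133,-0.0313,-0.0001],[0.447,-0.189,0]]
    - [[-0.0133,-0.0313,-0.0001],[0.447,-0.189,0]]
    - [[-0.0133,-0.0313,-0.0001],[0.447,-0.189,0]]
    - [[-0.0133,-0.0313,-0.0001],[0.447,-0.189,0]]

```text
time_s: 8.7
position: [0.5151, -0.0144, 0.089]
tcp_rot: [[0.377, 0.095, -0.921], [0.894, 0.223, 0.389], [0.243, -0.97, -0.001]]
force: [1.3, 2.2, 2.0]
opening: 0.435
```

Run:
```python
from h import *
s=read_state(); print(s["position"].round(4),s["tcp_rot"].round(3).tolist(),s["force"].round(2),s["moment"].round(2),s["opening"]*.087)
a=snap("side","s6")
A=cv2.resize(a["frame"][150:240,300:390],(540,540),interpolation=cv2.INTER_CUBIC)
cv2.imwrite("pics/c6.png",A[:,:,::-1])
```

```text
[ 0.5151 -0.0144  0.089 ] [[0.377, 0.095, -0.921], [0.894, 0.223, 0.389], [0.243, -0.97, -0.001]] [1.26 2.23 2.05] [ 0.57 -0.37 -0.  ] 0.03784256300487735
```

View pics/c6.png

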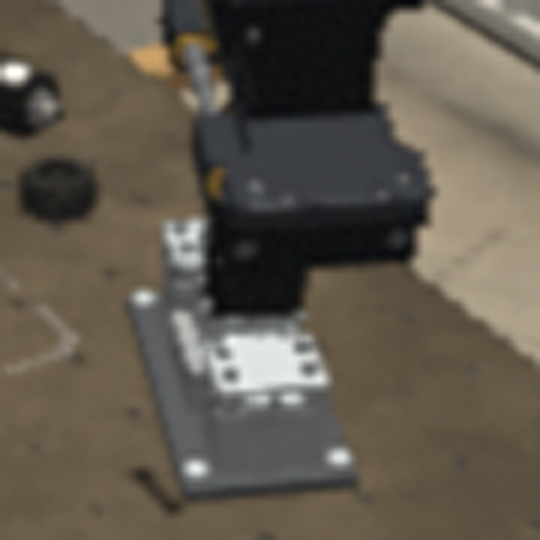

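The solenoid leans to the near side, and the jaw tail strip at about (275,400) has changed compared with before. I set it upright, then lift 6 mm as a test while watching the force.

play_rows:
  commands:
    - [[0.0022,0.0052,0.0011],[-0.074,0.031,0]]
    - [[0.0044,0.0105,0.0018],[-0.148,0.063,0]]
    - [[0.0067,0.0158,0.0021],[-0.226,0.096,0]]
    - [[0.0067,0.0158,0.0021],[-0.226,0.096,0]]
    - [[0.0067,0.0158,0.0021],[-0.226,0.096,0]]

```text
time_s: 9.38
position: [0.522, 0.0012, 0.0911]
tcp_rot: [[0.389, 0.002, -0.921], [0.921, 0.001, 0.389], [0.001, -1.0, -0.001]]
force: [1.6, 2.5, 1.7]
opening: 0.439
```

play_rows:
  commands:
    - [[0,0,0.001],[0,0,0]]
    - [[0,0,0.002],[0,0,0]]
    - [[0,0,0.004],[0,0,0]]
    - [[0,0,0.006],[0,0,0]]
    - [[0,0,0.006],[0,0,0]]

```text
time_s: 10.0
position: [0.5207, 0.0011, 0.0965]
tcp_rot: [[0.391, -0.002, -0.92], [0.92, 0.001, 0.391], [0.001, -1.0, 0.002]]
force: [1.2, 4.3, -4.2]
opening: 0.437
```

Fz is about −4 N, close to the part's weight of 2.5 N, so it isn't jammed. I continue lifting straight up.

play_rows:
  commands:
    - [[0,0,0.003],[0,0,0]]
    - [[0,0,0.007],[0,0,0]]
    - [[0,0,0.012],[0,0,0]]
    - [[0,0,0.012],[0,0,0]]

```text
time_s: 10.5
position: [0.5218, 0.0005, 0.1097]
tcp_rot: [[0.389, 0.001, -0.921], [0.921, -0.001, 0.389], [-0.0, -1.0, -0.001]]
force: [-1.1, 0.2, -1.6]
opening: 0.435
```

Run:
```python
from h import *
s=read_state(); print(s["position"].round(4),s["force"].round(2),s["moment"].round(2),s["opening"]*.087)
a=snap("side","s7")
A=cv2.resize(a["frame"][150:240,300:390],(540,540),interpolation=cv2.INTER_CUBIC)
cv2.imwrite("pics/c7.png",A[:,:,::-1])
```

```text
[5.218e-01 5.000e-04 1.097e-01] [-1.11  0.18 -1.63] [-0.03  0.    0.02] 0.037818300621911494
```

View pics/c7.png

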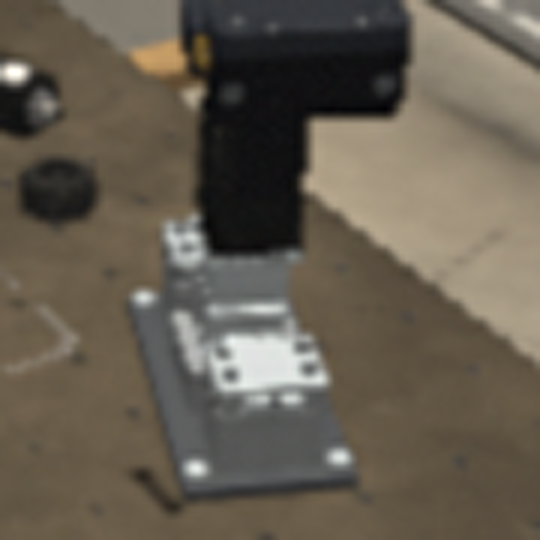

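The part is rising freely, with the flange visible at (250,308) above the jaw. I lift 42 mm more, for 60 mm in all, which puts the underside at about 0.068.

play_rows:
  commands:
    - [[0,0,0.004],[0,0,0]]
    - [[0,0,0.012],[0,0,0]]
    - [[0,0,0.022],[0,0,0]]
    - [[0,0,0.032],[0,0,0]]
    - [[0,0,0.039],[0,0,0]]
    - [[0,0,0.042],[0,0,0]]
    - [[0,0,0.042],[0,0,0]]
    - [[0,0,0.042],[0,0,0]]
    - [[0,0,0.042],[0,0,0]]

```text
time_s: 11.68
position: [0.5213, 0.0011, 0.1507]
tcp_rot: [[0.389, -0.001, -0.921], [0.921, 0.0, 0.389], [-0.0, -1.0, 0.001]]
force: [-0.7, -0.1, -2.2]
opening: 0.439
```

Run:
```python
from h import *
s=read_state(); print(s["position"].round(4),s["tcp_rot"].round(3).tolist(),s["force"].round(2),s["moment"].round(2),s["opening"]*.087)
a=snap("side","s8");W=cloud(a)
near=np.linalg.norm(W[...,:2]-[.521,.0],axis=-1)<.032
q=np.sort(W[near&(W[...,2]>.055)][:,2]); print("lowest above nest",q[:12].round(4)); 
h,e=np.histogram(q,bins=np.arange(.05,.2,.005)); print(dict(zip(e.round(3).tolist(),h.tolist())))
A=cv2.resize(a["frame"][130:240,290:400],(550,550),interpolation=cv2.INTER_CUBIC)
cv2.imwrite("pics/c8.png",A[:,:,::-1])
```

```text
[0.5213 0.0011 0.1507] [[0.389, -0.001, -0.921], [0.921, 0.0, 0.389], [-0.0, -1.0, 0.001]] [-0.66 -0.13 -2.21] [-0.04  0.01  0.06] 0.038168190617714544
lowest above nest [0.0692 0.0704 0.0705 0.0707 0.0715 0.0718 0.073  0.073  0.0731 0.0731
 0.0738 0.0743]
{0.05: 0, 0.055: 0, 0.06: 0, 0.065: 1, 0.07: 12, 0.075: 21, 0.08: 25, 0.085: 21, 0.09: 17, 0.095: 33, 0.1: 27, 0.105: 29, 0.11: 25, 0.115: 14, 0.12: 12, 0.125: 43, 0.13: 33, 0.135: 31, 0.14: 32, 0.145: 33, 0.15: 32, 0.155: 22, 0.16: 32, 0.165: 35, 0.17: 35, 0.175: 35, 0.18: 35, 0.185: 35, 0.19: 26, 0.195: 10}
```

View pics/c8.png

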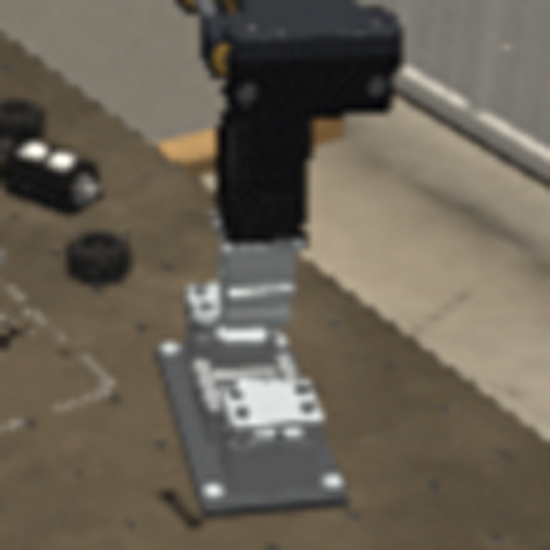

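The solenoid hangs upright with its foot at (255,320), clear of the nest. The lowest foot point measures about 0.069 m, some 14 mm above the screw heads, and the force of −2.2 N matches its weight. I hand the job in.

```bash
python3 -c "
from rig import *
print(hand_in())"
```

```text
the job is handed in; nothing more can be done
None
```

I freed the solenoid and handed the job in at about 12 s of the 42 s allowed. It is held upright in the gripper just above the nest.

**What I did:** I gripped it across the 38 mm sides and leaned it about 0.24 rad towards the nest's +y, then towards −y. Then I set it upright and lifted it 60 mm straight up.

**Last checks:**
- **Height:** the foot's underside measured about 0.069 m, roughly 14 mm above the 54.5 mm screw heads.
- **Grip and load:** the opening was 38 mm, the tool upright, and the vertical force −2.2 N, about the part's weight. The force readings I took during rocking and lifting stayed under about 7 N.
- **Other parts:** the arm went nowhere near the nut, insert, wrench or spare solenoid. I didn't measure them again at the end.
- **Jaws:** I didn't measure how far each jaw moved. I judge both were pushed back because the part came out freely.

**Disagreement with the brief:** the cameras showed the real gripper about 32 mm further back along the tool than the stated TCP. A tilt in the air confirmed this as a tool-length offset, and I corrected the grip height for it.

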